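# Take the batter dipper off its sprung-keeper hook

### The arm

A 7-joint arm with a two-finger parallel gripper is mounted at the origin on the work surface. World frame = base frame: x ahead of the robot, y to its left, z up, the work surface at z = 0. Lengths are in m, angles in rad, forces in N, time in s.
With the tool pointing down it reaches from about 0.425 to 0.925 m from the base axis. Payload 6.8 kg.
Tool frame: the origin (TCP) lies at the very end of the fingers, on their centre line; the grasp point (between the pads) lies 19 mm behind it; z points along the fingers, y is the line along which they close (so a half turn about z gives the same grasp; the last joint's range is limited). The gripper opens to 85 mm and grips with 20 to 120 N. Pads are 22 mm wide; open, the fingers measure 114 mm over their backs; the gripper's body (76 mm by 85 mm) begins 54 mm behind the grasp point. The pads swing forward as they close: fully open they stand 13 mm farther back than shut.
Start: joints at [-1.315, 0.477, 0.022, 1.555, -0.011, 1.109, -0.083], TCP at [0.24, 0.631, 0.231] pointing down, gripper open.
Joint ranges: [-2.96, 2.96], [-0.34, 2.1], [-1.41, 1.46], [0.24, 2.44], [-1.37, 4.51], [0.17, 1.92], [-2.96, 2.96]. Speed limits (rad/s): [2.39, 2.39, 3.14, 3.14, 3.14, 3.14, 3.14].

### API

Orientations are given as a unit quaternion [w, x, y, z].
In Python, from station import readout, viewer, bot gives the robot as it stands. The module is installed in compiled form; this text tells all that it offers.
- The arm moves only by the shell command python3 -m handwheel 'ROWS' [FORCE]. ROWS is JSON, a list of rows, each a list of 3 entries, a list of its own where there are three numbers: the shift along the tool's x, y, z in mm, then the turn, a rotation vector about the tool's x, y, z in degrees, then the gripper command: -1 is fully open, 1 is shut, values between are in proportion. In form: [[[x, y, z], [ax, ay, az], grip], ...]. A call has 1 to 20 rows; each row is the pose to reach, as a shift and turn from the pose commanded when the call began, along the tool's axes at that moment; what a row does not reach only later rows make up. A row lasts 1/12 s, in which the tool goes at most 41.7 mm and 7.16 degrees, less where a joint would pass 70% of its speed; a pose out of reach is approached as far as the arm can. A call with a gripper value outside its range is refused whole. The fingers move at their own pace and stop on an object; FORCE is the grip in N (left out, the last holds). Time passes only in rows, so rows that repeat a pose let the fingers close. It gives the time, the measured TCP pose, the force and the opening at its end, in the units of the state.
- readout.get_obs(): the state, without advancing time (a new reading comes with each control period).
- viewer.read_camera(name): name is "side" or "top"; returns a dict with "frame" (420x560x3 uint8, red, green, blue), "fx", "fy", "cx", "cy" (pixels), "rvec" (rotation vector, rad) and "tvec" (3), from world to camera coordinates, as OpenCV has them. Camera axes: x right, y down, z forward; pixel columns grow to the right and rows downward; lengths in m; the calibration is good to about 2 mm. A picture is of the moment at which its call begins. There is no depth.
- bot.hand_in(): hands the job in, once; it reports no verdict.
Trained networks look in a picture, given as the dict that the camera call returned (one of the last four; its "shot" number tells which), for a name from the list of things; names that differ only in an ending like _2 or _b are one class to them, and where a whole thing is asked for, a point or a joint stands for the part that bears it (a point fixed in the world has none). Each returns a list of dicts, best first, with "score" (0 to 1); they miss things now and then, are a little off and sometimes report something else, mostly with a low value. They report only what shows in the picture. A call takes as long as a camera call. They do not tell look-alikes from the thing itself.
- viewer.search_frame(picture, target): "rect" ([centre column, centre row, width, height] in pixels, round what is visible of it).
- viewer.outline_of(picture, target): "mask" (420x560 bool, what is visible of it) and "rect" ([centre column, centre row, width, height] in pixels, round what is visible of it).
The state is a dict: "t": time; "q": joint angles; "joint_vel": joint speeds; "joint_torque": joint torques, N m; "eef_pos": TCP position; "tool_rot": TCP orientation; "contact_force": force on the tool from outside, world axes, zero at the start; "torque": the same for the moment, N m; "gripper_width": opening from 0.0 (shut) to 1.0 (fully open).
Only numpy, scipy, OpenCV 4.12 (cv2) and the standard library are available. Lean on these libraries where they do the work, as an engineer would, in place of code of your own. Each camera call takes 0.05 s, during which the arm holds its last target. There are 200 camera calls.

### The job

The batter dipper hangs by its crossbar in the steel hook, under the red sprung keeper. Lean the dipper's handle back against the keeper's red thumb plate until the keeper is pressed fully home, lift the dipper out of the hook while it is held open, and stand the dipper upright inside the aluminium tray. Be gentle: do not strain the hook, do not drop the dipper and leave the other things on the bench alone.

Things in the scene. Friction and masses are not known exactly. Their poses are not given: they have to be found in the camera images.
- hook: Steel hook bracket bolted to the bench, 130 mm wide. Origin on the bench below the middle of the bar seat; z up, y along the seated crossbar, x the way its two prongs point (to x = 12 mm, away from its upright plate at x = -81 to -69). Prongs: 10 mm thick, at y = -30 and 30 mm, undersides at z = 124 mm, with notches 10 mm wide, 8 mm deep for the crossbar; notch walls end at z = 144 mm.
- hook_seat (a point): Middle of the bar seat: where the crossbar's axis lies when it rests in the notches, 140 mm above the bench, axes as the hook's. To come out, the bar is raised 15 to 30 mm straight up with the keeper held pressed (higher, the cup strikes the prongs from below), then the dipper goes at least 75 mm forward along the hook's +x before it is raised further.
- hook_fingers (a point): Point fixed to the hook 148 mm above the bench, over the seat, at the level of the red keeper's two flat fingers (z = 146 to 150 mm, y = -43 and 43 mm). Closed, they reach over the crossbar to x = 5.6 mm, so it lifts only 2 mm. The keeper slides towards the hook's -x when pressed and springs back. It is home on a hard stop after 10.5 mm; only fully home does it surely clear the bar.
- hook_plate (a point): Point fixed to the hook, 187 mm above the bench over the seat, at mid-height of the keeper's red thumb plate (22 mm wide, z = 172 to 202 mm), which faces the dipper's ball from the -x side. Its gap to the ball is 1 to 13 mm when all hangs straight; it differs each time and is not measured. Spring: 2.5 N at first, 5 N when home, then on the stop it rises steeply; over 22 N strains the hook.
- dipper_handle (a point): Centre of the dipper's upright wooden handle, the part to grasp (16 mm in x, 24 mm in y, 48 mm tall). The dipper is one rigid piece, 247 mm tall, 0.2 to 0.35 kg; z up its stem, y along its crossbar. This point is 108 mm above the crossbar's axis and 223 mm above the underside. Hanging, it swings about its crossbar; leaning the handle to the hook's -x swings the cup to +x.
- dipper_ball (a point): Centre of the steel ball on the dipper's stem, 22 mm in diameter, 45 mm above the crossbar's axis: the part that presses the thumb plate when the handle is leant back.
- dipper_bar (a point): Centre of the dipper's steel crossbar (8 mm thick, 100 mm long, along y), 115 mm above the dipper's underside.
- dipper_base (a point): Centre of the flat underside of the dipper's aluminium cup (68 mm across at the rim, 55 mm tall), axes as the handle's.
- tray: Loose aluminium tray, 240 mm (x) by 180 mm (y), rim 22 mm high, walls and floor 3 mm thick; origin at the centre of its underside.
- cup_a: White ceramic cini cup, 68 mm across, 50 mm tall, origin at the centre of its underside. Leave alone.
- cup_b: A second such cini cup. Leave alone.
- ladle: Yellow plastic ladle lying on the bench, 260 mm long, origin under its bowl, handle towards its -x. Leave alone.
- salt_jar: Jar with a red lid, 70 mm across, 100 mm tall, origin under its centre. Leave alone.
- bowl: Blue ceramic bowl, 130 mm across, 50 mm tall, origin under its centre. Leave alone.
Not all that is in view belongs to the job. What is shaped like the part that bears dipper_handle but green is not meant.

How it is judged:
On the way, in this order (a step that is already met when the one before it is completed fails the run):
1. the handle is leant back towards the thumb plate by more than 20 mm while the crossbar is still in its seat (x of dipper_handle in the frame of hook below -0.02 m and distance between dipper_bar and hook_seat below 0.008 m), for 0.1 s.
2. the crossbar is lifted out of the hook, clear above the keeper (z of dipper_bar in the frame of hook above 0.155 m), for 0.05 s.
At the end, for the whole second after the job is handed in: The dipper stands upright (within 0.1 rad) and at rest on the floor of the tray, wholly inside its rim, released, with the tray flat on the bench (z of dipper_base in the frame of tray between -0.002 and 0.009 m and x of dipper_base in the frame of tray between -0.09 and 0.09 m and y of dipper_base in the frame of tray between -0.06 and 0.06 m and angle between dipper_base's own z axis and vertical below 0.1 rad and angle between tray's own z axis and vertical below 0.05 rad and linear speed of dipper below 0.02 m/s); the robot touches nothing.
It fails at once if the dipper and the hook press on each other with more than 22 N (contact force between dipper and hook above 22 N).
It fails at once if the dipper is dropped: it falls out of the fingers faster than 0.5 m/s (contact force between the fingers and dipper below 0.05 N and linear speed of dipper above 0.5 m/s).
It fails at once if the robot pushes on the hook itself with more than 25 N (contact force between any of the fingers, the arm and hook above 25 N).
It fails at once if the tray is shoved more than 40 mm (distance of tray from where it was at the start of the episode above 0.04 m).
It fails at once if a bystander is moved more than 30 mm (distance of any of cup_a, cup_b, ladle, salt_jar, bowl from where it was at the start of the episode above 0.03 m).
It also fails if it takes over 67 s, if anything falls off the work surface, if the arm or the gripper's body presses on something with over 40 N, if the wrist force passes 120 N, or if a joint passes its speed limit or range.

## Working session

There is one attempt and no reset: what is moved stays moved. The work goes in short steps, Python scripts to look and compute and a shell command to move; the robot and the scene stay as the last step left them, time stands still between calls to the robot, and variables do not carry over. Pictures are saved under pics/ and viewed, on a budget of 10 in all, crops included, one or two more only if the job needs it, and the job is handed in when it is done.

```bash
mkdir -p pics; cat > h.py <<'E'
import numpy as np, cv2
from station import readout, viewer, bot
def cam(n):
    p=viewer.read_camera(n); R=cv2.Rodrigues(np.array(p["rvec"],float))[0]; t=np.array(p["tvec"],float).ravel(); return p,R,t
def save(p,f): cv2.imwrite("pics/"+f,p["frame"][:,:,::-1])
def ray(c,u,v):
    p,R,t=c; d=R.T@np.array([(u-p["cx"])/p["fx"],(v-p["cy"])/p["fy"],1]); return -R.T@t,d
def atz(c,u,v,z):
    o,d=ray(c,u,v); return o+d*(z-o[2])/d[2]
def proj(c,X):
    p,R,t=c; x=R@np.array(X,float)+t; return np.array([p["fx"]*x[0]/x[2]+p["cx"],p["fy"]*x[1]/x[2]+p["cy"]])
def tri(a,ua,b,ub):
    o1,d1=ray(a,*ua);o2,d2=ray(b,*ub); s=np.linalg.lstsq(np.c_[d1,-d2],o2-o1,rcond=None)[0]
    A=o1+s[0]*d1;B=o2+s[1]*d2; return (A+B)/2,np.linalg.norm(A-B)
E
python3 - <<'E'
from h import *
np.set_printoptions(precision=3,suppress=True)
o=readout.get_obs(); print({k:np.round(o[k],3) for k in ("t","eef_pos","tool_rot","contact_force","gripper_width")})
for n in("side","top"):
    c=cam(n); save(c[0],n+"0.png"); print(n,"campos",-c[1].T@c[2],"fwd",c[1][2],c[0]["fx"])
    for k in("hook","dipper_handle","dipper_ball","dipper_bar","dipper_base","tray","cup_a","ladle","salt_jar","bowl"):
        for r in viewer.search_frame(c[0],k)[:3]:
            print(k,round(r["score"],2),np.round(r["rect"],1))
E
```

```text
{'t': np.float64(0.0), 'eef_pos': array([0.24, 0.63, 0.23]), 'tool_rot': array([-0.   ,  0.181,  0.984, -0.001]), 'contact_force': array([ 0.222,  0.437, -0.353]), 'gripper_width': np.float64(1.0)}
side campos [-0.327 -0.83   1.191] fwd [ 0.571  0.528 -0.629] 529.1820387760506
hook 0.75 [289.1 283.3  52.   77.6]
dipper_handle 0.94 [306.1 257.   23.1  68.4]
dipper_handle 0.83 [345.9 221.8  23.4  68.1]
dipper_ball 0.84 [344.7 221.3  23.6  66.6]
dipper_ball 0.64 [306.  258.9  24.   73.6]
dipper_ball 0.27 [214.8 247.3  87.9  63. ]
dipper_bar 0.89 [307.6 259.6  24.   72.9]
dipper_bar 0.77 [344.  221.2  22.7  72.3]
dipper_base 0.96 [341.8 225.2  19.2  70.9]
dipper_base 0.83 [301.7 258.1  18.2  71.9]
tray 0.98 [216.3 246.1  87.1  61.6]
tray 0.73 [221.6 291.   25.8  26.2]
cup_a 0.95 [224.1 290.2  21.4  23.6]
cup_a 0.66 [293.1 223.7  20.5  26.3]
ladle 0.57 [399.  303.   51.4  51.7]
salt_jar 0.61 [318.1 372.8  29.9  47.6]
salt_jar 0.43 [293.  222.9  20.8  19.7]
salt_jar 0.32 [401.2 302.6  54.4  53.1]
bowl 0.95 [193.2 194.   36.9  22. ]
top campos [0.306 0.001 1.344] fwd [ 0.2  -0.01 -0.98] 419.4224469846293
dipper_handle 0.74 [318.4 134.7  23.6  39.2]
dipper_handle 0.57 [335.9 210.6  27.1  36.6]
dipper_ball 0.73 [327.9 229.1  43.7  49.1]
dipper_ball 0.72 [335.1 209.7  20.5  28.7]
dipper_ball 0.66 [319.9 134.2  20.3  44.6]
dipper_bar 0.88 [335.6 209.2  27.1  28.7]
dipper_bar 0.64 [320.4 136.1  24.2  43.1]
dipper_base 0.59 [319.2 134.5  19.5  41.2]
dipper_base 0.55 [333.  212.7  25.3  34.4]
dipper_base 0.54 [258.2 154.4  22.3  22.9]
tray 0.86 [225.  237.   61.   79.4]
cup_a 0.93 [257.8 155.2  20.   23.3]
cup_a 0.72 [280.2 273.1  23.9  21.1]
ladle 0.84 [403.4 164.2  25.8  73.5]
salt_jar 0.79 [411.9 280.   26.5  24.6]
salt_jar 0.37 [402.9 164.8  25.3  74.5]
bowl 0.95 [146.1 199.9  39.3  38.8]
bowl 0.55 [333.6 210.3  18.2  30.8]
```

View pics/side0.png

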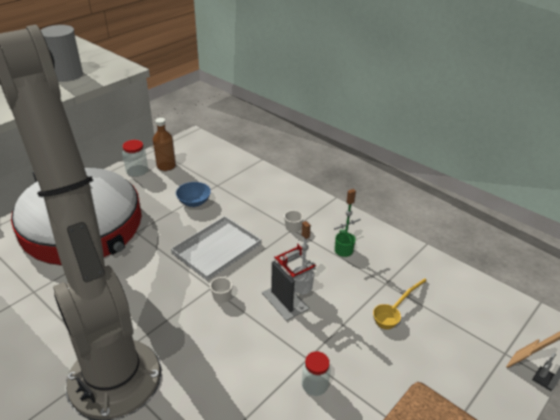

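View pics/top0.png

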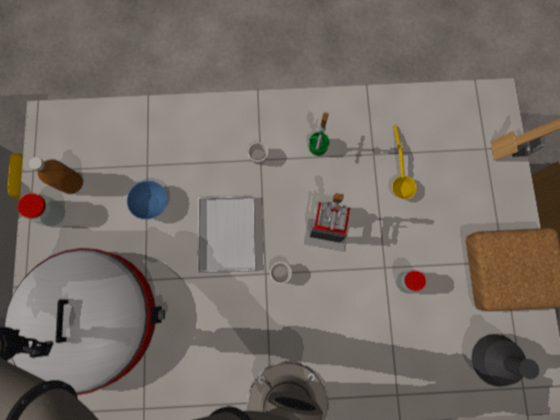

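Side view: the steel dipper is at (306,258), the green decoy at (346,222) and the tray at (216,246). Top view: hook at (330,222), handle at (338,198), tray at (229,234), cups at (258,154) and (280,273). Next I'll zoom in on the hook.

```bash
python3 - <<'E'
from h import *
np.set_printoptions(precision=3,suppress=True)
s=cam("side");t=cam("top")
a=s[0]["frame"][210:330,250:350];b=t[0]["frame"][180:260,290:380]
a=cv2.resize(a,(500,600),interpolation=cv2.INTER_CUBIC) #x5
b=cv2.resize(b,None,fx=3.3,fy=3.3,interpolation=cv2.INTER_CUBIC)
im=np.zeros((600,800,3),np.uint8); im[:,:500]=a; im[:b.shape[0],500:500+b.shape[1]]=b[:, :300]
# full tray
p=t[0]["frame"][185:285,180:300]; p=cv2.resize(p,None,fx=2.5,fy=2.5); im[300:300+p.shape[0],500:800]=p
cv2.imwrite("pics/crop1.png",im[:,:,::-1])
for n,c in(("s",s),("t",t)):
    for k in("tray","dipper_handle","hook"):
        for r in viewer.outline_of(c[0],k)[:2]:
            m=r["mask"].astype(np.uint8)
            q=cv2.minAreaRect(cv2.findNonZero(m)); print(n,k,round(r["score"],2),m.sum(),np.round(cv2.boxPoints(q),1).tolist())
            if k=="tray" and r["score"]>.8: 
                P=np.array([atz(c,*x,0.022)[:2] for x in np.argwhere(m)[:,::-1]],np.float32); print("  world",cv2.minAreaRect(P), P.mean(0))
E
```

```text
s tray 0.73 3086 [[168.8000030517578, 248.8000030517578], [239.39999389648438, 205.8000030517578], [263.70001220703125, 245.60000610351562], [193.10000610351562, 288.6000061035156]]
s dipper_handle 0.87 794 [[330.20001220703125, 254.1999969482422], [342.5, 186.6999969482422], [364.29998779296875, 190.6999969482422], [352.1000061035156, 258.20001220703125]]
s dipper_handle 0.76 667 [[290.8999938964844, 222.89999389648438], [309.70001220703125, 221.60000610351562], [314.29998779296875, 291.5], [295.5, 292.79998779296875]]
s hook 0.56 628 [[294.0, 222.0], [313.0, 222.0], [313.0, 293.0], [294.0, 293.0]]
t tray 0.92 4230 [[195.8000030517578, 197.0], [253.60000610351562, 195.89999389648438], [255.10000610351562, 271.3999938964844], [197.1999969482422, 272.5]]
  world ((0.5188177824020386, 0.16853943467140198), (0.1821478009223938, 0.24235372245311737), 88.90098571777344) [0.518 0.168]
t dipper_handle 0.7 581 [[304.20001220703125, 151.89999389648438], [319.6000061035156, 110.5999984741211], [339.3999938964844, 118.0], [323.8999938964844, 159.3000030517578]]
t dipper_handle 0.62 435 [[321.29998779296875, 194.89999389648438], [344.0, 193.5], [345.8999938964844, 222.89999389648438], [323.1000061035156, 224.3000030517578]]
t hook 0.79 1394 [[302.70001220703125, 244.6999969482422], [311.3999938964844, 198.6999969482422], [351.29998779296875, 206.1999969482422], [342.70001220703125, 252.1999969482422]]
```

View pics/crop1.png

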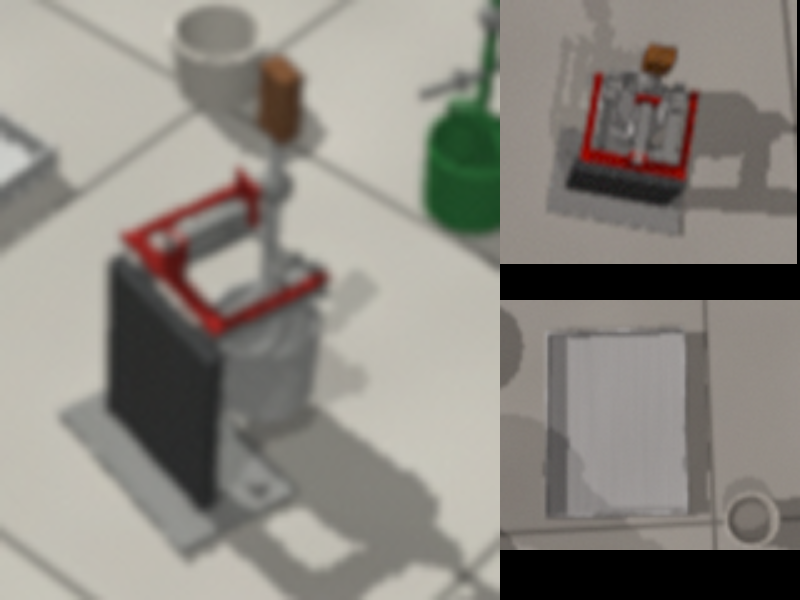

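```bash
cat > fit.py <<'E'
from h import *
from scipy.optimize import least_squares
np.set_printoptions(precision=4,suppress=True)
s=cam("side");t=cam("top")
def H(p,X): c,sn=np.cos(p[2]),np.sin(p[2]); return [p[0]+c*X[0]-sn*X[1],p[1]+sn*X[0]+c*X[1],X[2]]
obs=[(s,(0,0,.248),(306.2,229.6)),(s,(0,0,.185),(305.4,246.8)),(t,(0,0,.25),(338.2,198.2)),
(t,(.0056,.043,.15),(319.7,203)),(t,(.0056,-.043,.15),(349.7,208.2)),(s,(.0056,-.043,.148),(315,265))]
f=lambda p:np.concatenate([proj(c,H(p,X))-u for c,X,u in obs])
r=least_squares(f,[.6,-.03,-.15]);p=r.x
E
python3 - <<'E'
from fit import *
print(p,np.degrees(p[2]));print(r.fun.reshape(-1,2))
print(tri(s,(306.2,229.6),t,(338.2,198.2)))
a=cv2.resize(s[0]["frame"][210:330,250:350],(500,600),interpolation=cv2.INTER_CUBIC)
b=cv2.resize(t[0]["frame"][180:260,290:350],(450,600),interpolation=cv2.INTER_CUBIC)[:, :300]
b=cv2.resize(t[0]["frame"][180:260,300:360],(300,400),interpolation=cv2.INTER_CUBIC)
im=np.zeros((600,800,3),np.uint8); im[:,:500]=a; im[:400,500:]=b
def mark(X,col):
    u=proj(s,H(p,X)); cv2.circle(im,(int((u[0]-250)*5+2),int((u[1]-210)*5+2)),3,col,-1)
    u=proj(t,H(p,X)); cv2.circle(im,(int((u[0]-300)*5+502),int((u[1]-180)*5+2)),3,col,-1)
for y in(-.043,.043): mark((.0056,y,.148),(0,255,0)); 
for y in(-.011,.011):
  for z in (.172,.202): mark((-.02,y,z),(0,0,255))
for y in (-.05,.05,0): mark((0,y,.14),(255,0,255))
for z in (.185,.224,.272): mark((0,0,z),(0,255,255))
for y in(-.065,.065):
  mark((-.081,y,0),(255,255,0))
cv2.imwrite("pics/crop2.png",im[:,:,::-1])
for k,c,(u,v) in (("cupa",t,(258,154)),("cupb",t,(280,273)),("green",t,(319,143)),("ladle",t,(403,186)),("jar",t,(414,281))): print(k,atz(c,u,v,.04))
E
```

```text
[ 0.5625 -0.1652 -0.2222] -12.72978786016576
[[-0.4161  1.1887]
 [-0.851   0.989 ]
 [ 0.465   0.0145]
 [ 0.1123 -1.0039]
 [-0.73   -1.3149]
 [-0.2199  0.322 ]]
(array([ 0.5632, -0.1645,  0.251 ]), np.float64(0.0021619367045453896))
cupa [0.7734 0.0546 0.04  ]
cupb [0.3844 0.0022 0.04  ]
green [ 0.8011 -0.1472  0.04  ]
ladle [ 0.6414 -0.407   0.04  ]
jar [ 0.339  -0.4078  0.04  ]
```

View pics/crop2.png

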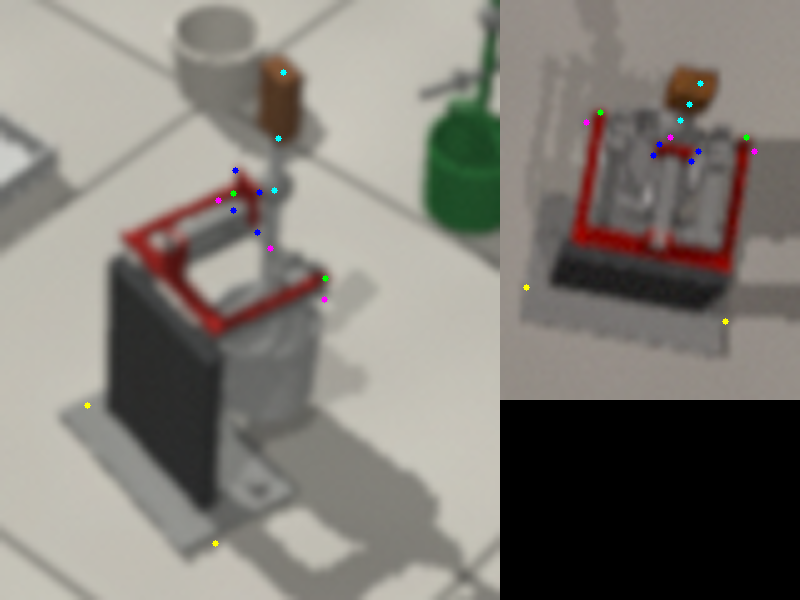

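The model fit lies on the picture: hook origin (0.563,-0.165), yaw about -12.7°, tray centre (0.519,0.169). I'll grasp from above, closing along the hook's x. The next step is to work out the approach.

```bash
cat > go.py <<'E'
import sys
from h import *
from scipy.spatial.transform import Rotation as Ro
np.set_printoptions(precision=2,suppress=True)
def tgt(pos,R=None):
    o=readout.get_obs(); q=o["tool_rot"]; C=Ro.from_quat([q[1],q[2],q[3],q[0]])
    d=C.inv().apply(np.array(pos)-o["eef_pos"])*1000
    rv=np.degrees((C.inv()*R).as_rotvec()) if R is not None else None
    print("from",o["eef_pos"].round(4),"shift",d,"turn",rv)
def down(yaw_deg): # tool y at world angle yaw, z down
    a=np.radians(yaw_deg); y=np.array([np.cos(a),np.sin(a),0]); z=np.array([0,0,-1.]); return Ro.from_matrix(np.c_[np.cross(y,z),y,z])
E
python3 - <<'E'
from go import *
tgt([.24,.631,.36],down(-12.7)); tgt([.563,-.165,.36],down(-12.7))
E
```

```text
from [0.24 0.63 0.23] shift [   0.22    0.1  -128.69] turn [-0.    0.   81.86]
from [0.24 0.63 0.23] shift [-584.88 -628.87 -128.69] turn [-0.    0.   81.86]
```

```bash
python3 -m handwheel '[[[0,0,-42],[0,0,0],-1],[[0,0,-84],[0,0,7],-1],[[0,0,-129],[0,0,14],-1],[[-36,-20,-129],[0,0,21],-1],[[-72,-45,-129],[0,0,28],-1],[[-105,-70,-129],[0,0,35],-1],[[-136,-97,-129],[0,0,42],-1],[[-167,-125,-129],[0,0,49],-1],[[-198,-153,-129],[0,0,56],-1],[[-229,-181,-129],[0,0,63],-1],[[-258,-210,-129],[0,0,70],-1],[[-286,-240,-129],[0,0,77],-1],[[-314,-270,-129],[0,0,81.9],-1],[[-341,-301,-129],[0,0,81.9],-1],[[-368,-332,-129],[0,0,81.9],-1],[[-395,-363,-129],[0,0,81.9],-1],[[-422,-394,-129],[0,0,81.9],-1],[[-449,-425,-129],[0,0,81.9],-1],[[-476,-456,-129],[0,0,81.9],-1],[[-500,-490,-129],[0,0,81.9],-1]]'
python3 -c "
from go import *
tgt([.563,-.165,.36],down(-12.7))"
```

```text
t: 3.27
eef_pos: [0.5337, -0.0066, 0.3607]
tool_rot: [0.0, 0.781, 0.625, 0.001]
contact_force: [1.4, 0.9, 0.2]
gripper_width: 0.997
from [ 0.53 -0.01  0.36] shift [-148.12   63.38    0.61] turn [ 0.06 -0.05  0.  ]
```

```bash
python3 -m handwheel '[[[-37,16,0],[0,0,0],-1],[[-74,32,0],[0,0,0],-1],[[-111,48,0],[0,0,0],-1],[[-148,63.5,0],[0,0,0],-1],[[-148,63.5,0],[0,0,0],-1],[[-148,63.5,0],[0,0,0],-1]]'
python3 - <<'E'
from go import *
tgt([.563,-.165,.238],down(-12.7))
s=cam("side"); t=cam("top")
for k in [0]:
    a=cv2.resize(s[0]["frame"][170:310,250:350],(428,600),interpolation=cv2.INTER_CUBIC)
    b=cv2.resize(t[0]["frame"][130:270,290:376],(368,600),interpolation=cv2.INTER_CUBIC)
    cv2.imwrite("pics/crop3.png",np.hstack([a,b])[:,:,::-1])
    for n,c in(("s",s),("t",t)):
        print(n,"tcp",proj(c,readout.get_obs()["eef_pos"]))
E
```

```text
t: 3.77
eef_pos: [0.5618, -0.1668, 0.3604]
tool_rot: [0.0, 0.783, 0.622, -0.0]
contact_force: [-0.1, 1.4, -0.5]
gripper_width: 0.999
from [ 0.56 -0.17  0.36] shift [  2.13   0.75 122.39] turn [ 0.01  0.07 -0.38]
s tcp [307.39 197.72]
t tcp [343.65 187.59]
```

View pics/crop3.png

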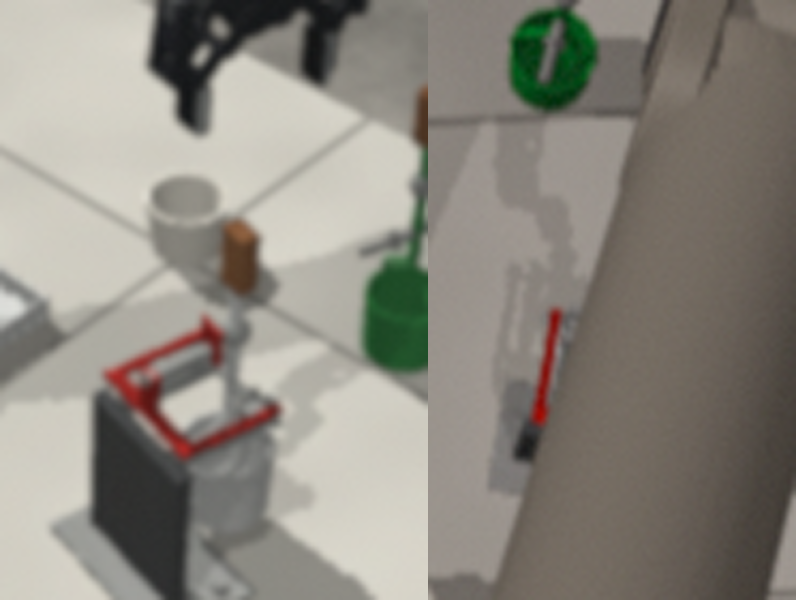

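Both fingers straddle the handle: tips at crop (195,125) and (318,75), handle at (240,255). Next I descend and close.

```bash
python3 -m handwheel '[[[2,1,30],[0,0,0],-1],[[2,1,60],[0,0,0],-1],[[2,1,90],[0,0,0],-1],[[2,1,110],[0,0,0],-1],[[2,1,122],[0,0,0],-1],[[2,1,122],[0,0,0],-1],[[2,1,122],[0,0,0],-0.2],[[2,1,122],[0,0,0],0.4]]' 60
python3 -m handwheel '[[[0,0,0],[0,0,0],0.6],[[0,0,0],[0,0,0],0.8],[[0,0,0],[0,0,0],1],[[0,0,0],[0,0,0],1],[[0,0,0],[0,0,0],1],[[0,0,0],[0,0,0],1],[[0,0,0],[0,0,0],1],[[0,0,0],[0,0,0],1]]' 60
python3 - <<'E'
from go import *
s=cam("side")
cv2.imwrite("pics/crop4.png",cv2.resize(s[0]["frame"][180:310,250:350],(460,598),interpolation=cv2.INTER_CUBIC)[:,:,::-1])
E
```

```text
t: 4.53
eef_pos: [0.5649, -0.1614, 0.2398]
tool_rot: [0.001, 0.781, 0.625, 0.001]
contact_force: [0.4, 0.0, -0.4]
gripper_width: 0.749
t: 5.2
eef_pos: [0.5643, -0.1618, 0.239]
tool_rot: [0.0, 0.781, 0.624, 0.0]
contact_force: [-0.3, 0.4, 5.9]
gripper_width: 0.177
```

View pics/crop4.png

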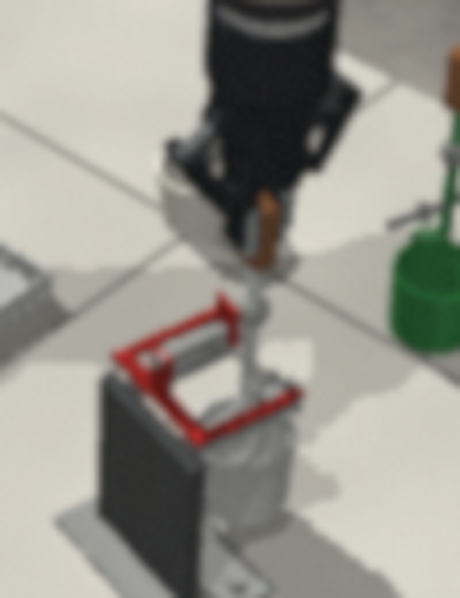

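Gripped at 15 mm opening, as expected for the 16 mm handle. Now I lean it back about the bar axis (98 mm above the bar), in stages, reading the force.

```bash
python3 -m handwheel '[[[0,0,-0.5],[0,0,0],1],[[0,-1.7,-0.5],[-1,0,0],1],[[0,-3.5,-0.4],[-2,0,0],1],[[0,-5.2,-0.4],[-3,0,0],1],[[0,-6.9,-0.3],[-4,0,0],1],[[0,-6.9,-0.3],[-4,0,0],1],[[0,-6.9,-0.3],[-4,0,0],1]]'
python3 -m handwheel '[[[0,-1.7,0],[-1,0,0],1],[[0,-3.5,0],[-2,0,0],1],[[0,-5.2,0],[-3,0,0],1],[[0,-6.9,0],[-4,0,0],1],[[0,-6.9,0],[-4,0,0],1],[[0,-6.9,0],[-4,0,0],1]]'
python3 -m handwheel '[[[0,-1.7,0],[-1,0,0],1],[[0,-3.5,0],[-2,0,0],1],[[0,-5.2,0.2],[-3,0,0],1],[[0,-6.9,0.2],[-4,0,0],1],[[0,-6.9,0.2],[-4,0,0],1],[[0,-6.9,0.2],[-4,0,0],1]]'
```

```text
t: 5.83
eef_pos: [0.557, -0.1601, 0.2388]
tool_rot: [0.028, 0.781, 0.624, 0.022]
contact_force: [0.3, -0.7, 3.4]
gripper_width: 0.179
t: 6.33
eef_pos: [0.5502, -0.1585, 0.2381]
tool_rot: [0.055, 0.779, 0.623, 0.044]
contact_force: [0.4, 0.4, 1.1]
gripper_width: 0.181
t: 6.83
eef_pos: [0.5437, -0.157, 0.2369]
tool_rot: [0.082, 0.777, 0.621, 0.065]
contact_force: [3.0, -1.9, -0.2]
gripper_width: 0.178
```

```bash
cat > f.py <<'E'
from go import *
from scipy.spatial.transform import Rotation as Ro
o=readout.get_obs(); a=np.radians(-12.7); ex=np.array([np.cos(a),np.sin(a),0]); ey=np.array([-np.sin(a),np.cos(a),0])
q=o["tool_rot"]; z=Ro.from_quat([q[1],q[2],q[3],q[0]]).as_matrix()[:,2]; th=np.degrees(np.arctan2(z@ex,-z[2]))
F=o["contact_force"];M=o["torque"];tcp=o["eef_pos"]
b=tcp+.098*z
print("t %.2f lean %.1f Fx %.2f Fy %.2f Fz %.2f My(tcp) %.3f"%(o["t"],th,F@ex,F@ey,F[2],M@ey),"bar est hook xyz mm",1000*np.array([(b-[.563,-.165,0])@ex,(b-[.563,-.165,0])@ey,b[2]]))
E
python3 f.py
python3 -m handwheel '[[[0,-0.9,0],[-0.5,0,0],1],[[0,-1.7,0],[-1,0,0],1],[[0,-2.6,0],[-1.5,0,0],1],[[0,-3.5,0.1],[-2,0,0],1],[[0,-3.5,0.1],[-2,0,0],1],[[0,-3.5,0.1],[-2,0,0],1]]' >/dev/null; python3 f.py
python3 -m handwheel '[[[0,-0.9,0],[-0.5,0,0],1],[[0,-1.7,0],[-1,0,0],1],[[0,-2.6,0],[-1.5,0,0],1],[[0,-3.5,0.1],[-2,0,0],1],[[0,-3.5,0.1],[-2,0,0],1],[[0,-3.5,0.1],[-2,0,0],1]]' >/dev/null; python3 f.py
```

```text
t 6.83 lean 12.0 Fx 3.32 Fy -1.24 Fz -0.22 My(tcp) -0.484 bar est hook xyz mm [ -0.12   3.52 141.01]
t 7.33 lean 14.0 Fx 3.28 Fy -1.04 Fz -1.95 My(tcp) -0.679 bar est hook xyz mm [ -0.22   3.48 141.03]
t 7.83 lean 16.0 Fx 4.08 Fy -0.54 Fz -2.05 My(tcp) -0.616 bar est hook xyz mm [ -0.43   3.49 140.98]
```

```bash
for i in 1 2 3; do python3 -m handwheel '[[[0,-0.9,0],[-0.5,0,0],1],[[0,-1.7,0.1],[-1,0,0],1],[[0,-2.6,0.1],[-1.5,0,0],1],[[0,-2.6,0.1],[-1.5,0,0],1],[[0,-2.6,0.1],[-1.5,0,0],1]]' >/dev/null; python3 f.py; done
```

```text
t 8.25 lean 17.5 Fx 4.60 Fy -0.93 Fz -0.89 My(tcp) -0.686 bar est hook xyz mm [ -0.35   3.47 140.97]
t 8.67 lean 19.0 Fx 3.69 Fy 0.14 Fz 1.43 My(tcp) -0.634 bar est hook xyz mm [ -0.24   3.55 141.05]
t 9.08 lean 20.5 Fx 5.27 Fy -0.01 Fz 2.78 My(tcp) -0.935 bar est hook xyz mm [ -0.26   3.59 140.89]
```

```bash
for i in 1 2; do python3 -m handwheel '[[[0,-0.9,-0.1],[-0.5,0,0],1],[[0,-1.7,-0.1],[-1,0,0],1],[[0,-1.7,-0.1],[-1,0,0],1],[[0,-1.7,-0.1],[-1,0,0],1]]' >/dev/null; python3 f.py; done
python3 - <<'E'
from go import *
s=cam("side")
cv2.imwrite("pics/crop5.png",cv2.resize(s[0]["frame"][210:300,250:340],(600,600),interpolation=cv2.INTER_CUBIC)[:,:,::-1])
E
```

```text
t 9.42 lean 21.5 Fx 5.29 Fy -0.01 Fz 0.85 My(tcp) -0.986 bar est hook xyz mm [ -0.35   3.55 140.94]
t 9.75 lean 22.6 Fx 6.77 Fy -0.99 Fz 1.49 My(tcp) -1.224 bar est hook xyz mm [  0.25   3.57 141.42]
```

View pics/crop5.png

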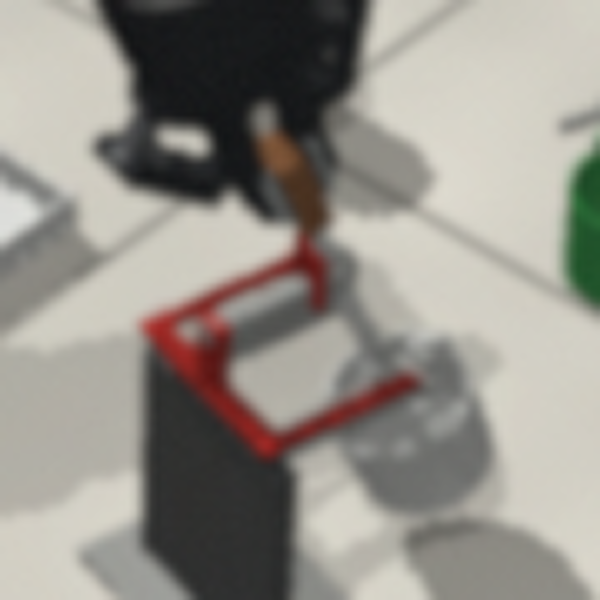

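```bash
python3 - <<'E'
from go import *
s=cam("side"); a=np.radians(-12.7)
for d in(0,5,8,10.5): print(d,proj(s,[.563-.06*np.cos(a)-d/1000*np.cos(a)-.043*.22,-.165-(.06+d/1000)*np.sin(a)-.043*.975,.148]))
# subpixel shift of red bar near the near-back corner: compare with first picture
A=cv2.imread("pics/side0.png")[:,:,::-1]; B=s[0]["frame"]
red=lambda I:((I[...,0].astype(int)-np.maximum(I[...,1],I[...,2]))).clip(0,None).astype(np.float32)
def c(I,r0,r1,c0,c1): return red(I)[r0:r1,c0:c1]
T=c(A,264,284,282,312)
W=c(B,256,292,272,320)
m=cv2.matchTemplate(W,T,cv2.TM_CCOEFF_NORMED); _,v,_,l=cv2.minMaxLoc(m)
x,y=l; px=m[y,x-1:x+2];py=m[y-1:y+2,x]; s_=lambda p:(p[0]-p[2])/(2*(p[0]-2*p[1]+p[2]))
print(v,"shift",x+s_(px)-10,y+s_(py)-8)
E
python3 f.py
```

```text
0 [296.24 274.5 ]
5 [294.79 275.22]
8 [293.92 275.66]
10.5 [293.19 276.02]
0.9564250111579895 shift -3.3664389 1.6575727
t 9.85 lean 22.6 Fx 5.61 Fy 0.15 Fz 1.33 My(tcp) -1.170 bar est hook xyz mm [  0.26   3.53 141.38]
```

Keeper has shifted (-3.4,+1.7) px in the side picture, against (-3.05,+1.5) expected for the full 10.5 mm, so it is at or very near home. I'll add one small increment to confirm by force.

```bash
python3 -m handwheel '[[[0,-0.9,0],[-0.5,0,0],1],[[0,-1.7,0],[-1,0,0],1],[[0,-1.7,0],[-1,0,0],1],[[0,-1.7,0],[-1,0,0],1]]' >/dev/null; python3 f.py; python3 -m handwheel '[[[0,0,0],[0,0,0],1],[[0,0,0],[0,0,0],1]]'>/dev/null; python3 f.py
```

```text
t 10.18 lean 23.7 Fx 8.07 Fy -0.11 Fz 2.01 My(tcp) -1.406 bar est hook xyz mm [  0.93   3.55 141.9 ]
t 10.35 lean 23.6 Fx 7.50 Fy 0.75 Fz 2.53 My(tcp) -1.398 bar est hook xyz mm [  0.9    3.51 141.85]
```

```bash
python3 -m handwheel '[[[0,0.8,-1.8],[0,0,0],1],[[0,1.6,-3.7],[0,0,0],1],[[0,2.4,-5.5],[0,0,0],1],[[0,2.4,-5.5],[0,0,0],1]]' >/dev/null; python3 f.py
python3 -m handwheel '[[[0,0.8,-1.8],[0,0,0],1],[[0,1.6,-3.7],[0,0,0],1],[[0,2.4,-5.5],[0,0,0],1],[[0,2.4,-5.5],[0,0,0],1]]' >/dev/null; python3 f.py
python3 - <<'E'
from go import *
s=cam("side")
cv2.imwrite("pics/crop6.png",cv2.resize(s[0]["frame"][210:300,250:340],(600,600),interpolation=cv2.INTER_CUBIC)[:,:,::-1])
E
```

```text
t 10.68 lean 23.5 Fx 5.31 Fy 0.26 Fz 1.84 My(tcp) -0.861 bar est hook xyz mm [ -0.61   3.38 146.88]
t 11.02 lean 23.5 Fx 5.26 Fy -0.51 Fz 0.92 My(tcp) -0.790 bar est hook xyz mm [ -0.89   3.26 152.48]
```

View pics/crop6.png

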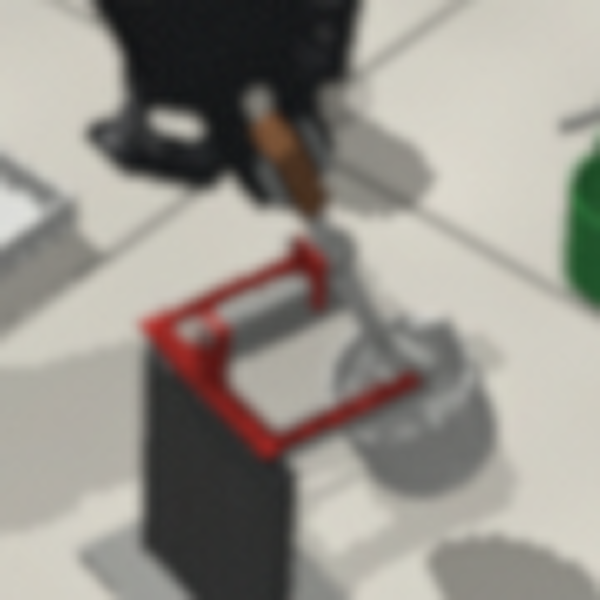

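```bash
python3 -m handwheel '[[[0,0.9,-2.1],[0,0,0],1],[[0,1.8,-4.2],[0,0,0],1],[[0,3,-6.9],[0,0,0],1],[[0,3,-6.9],[0,0,0],1],[[0,3,-6.9],[0,0,0],1]]' >/dev/null; python3 f.py
```

```text
t 11.48 lean 23.5 Fx 5.25 Fy -0.82 Fz -0.01 My(tcp) -0.825 bar est hook xyz mm [ -0.78   3.29 160.18]
```

```bash
python3 -m handwheel '[[[0,4.6,1.9],[0,0,0],1],[[0,9.2,3.9],[0,0,0],1],[[0,13.8,5.9],[0,0,0],1],[[0,13.8,5.9],[0,0,0],1]]' >/dev/null; python3 f.py
python3 -m handwheel '[[[0,9,4],[0,0,0],1],[[0,18,8],[0,0,0],1],[[0,28,12],[0,0,0],1],[[0,37,16],[0,0,0],1],[[0,46,20],[0,0,0],1],[[0,55,24],[0,0,0],1],[[0,64,28],[0,0,0],1],[[0,73,31.5],[0,0,0],1],[[0,73,31.5],[0,0,0],1],[[0,73,31.5],[0,0,0],1]]' >/dev/null; python3 f.py
python3 - <<'E'
from go import *
s=cam("side")
cv2.imwrite("pics/crop7.png",cv2.resize(s[0]["frame"][170:300,250:380],(600,600),interpolation=cv2.INTER_CUBIC)[:,:,::-1])
E
```

```text
t 11.82 lean 23.2 Fx -0.27 Fy 0.05 Fz -3.25 My(tcp) 0.764 bar est hook xyz mm [ 13.17   3.47 158.82]
t 12.65 lean 23.4 Fx 0.13 Fy -0.46 Fz -1.78 My(tcp) 0.860 bar est hook xyz mm [ 94.05   3.15 160.42]
```

View pics/crop7.png

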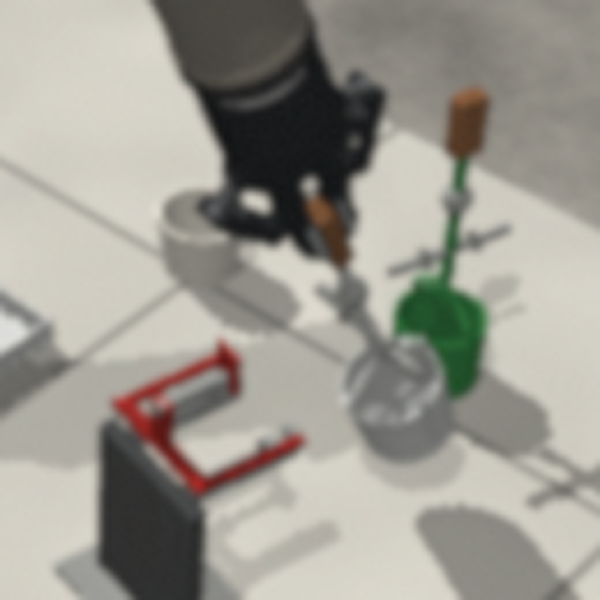

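The dipper is free and held, and the keeper has sprung closed. Now I set it upright and raise it, then plan the carry.

```bash
python3 - <<'E'
from go import *
a=np.radians(-12.7);P=np.array([.563+.09*np.cos(a),-.165+.09*np.sin(a)])
R=down(-12.7)
tgt([*P,.36],R); tgt([.66,.05,.36],R); tgt([.519,.169,.36],R)
E
```

```text
from [ 0.62 -0.17  0.25] shift [ -3.14  76.18 -86.62] turn [23.42  0.03 -0.06]
from [ 0.62 -0.17  0.25] shift [ 227.87   36.84 -103.72] turn [23.42  0.03 -0.06]
from [ 0.62 -0.17  0.25] shift [ 312.78 -113.47 -168.85] turn [23.42  0.03 -0.06]
```

```bash
python3 -m handwheel '[[[0,10,-11],[3,0,0],1],[[-1,21,-24],[6.5,0,0],1],[[-1,32,-36],[10,0,0],1],[[-2,43,-49],[13.4,0,0],1],[[-2,54,-61],[16.8,0,0],1],[[-3,65,-74],[20.2,0,0],1],[[-3,76,-87],[23.4,0,0],1],[[20,72,-88.5],[23.4,0,0],1],[[50,67,-91],[23.4,0,0],1],[[85,61,-93],[23.4,0,0],1],[[120,55,-95.5],[23.4,0,0],1],[[155,49,-98],[23.4,0,0],1],[[190,43,-101],[23.4,0,0],1],[[228,37,-104],[23.4,0,0],1],[[245,7,-117],[23.4,0,0],1],[[262,-23,-130],[23.4,0,0],1],[[279,-53,-143],[23.4,0,0],1],[[296,-83,-156],[23.4,0,0],1],[[308,-105,-165],[23.4,0,0],1],[[312.8,-113.5,-169],[23.4,0,0],1]]'
python3 - <<'E'
from go import *
tgt([.519,.169,.225],down(-12.7))
s=cam("side");t=cam("top"); 
a=cv2.resize(s[0]["frame"][130:300,150:270],(424,600),interpolation=cv2.INTER_CUBIC);b=cv2.resize(t[0]["frame"][170:290,180:260],(376,564),interpolation=cv2.INTER_CUBIC)
im=np.zeros((600,800,3),np.uint8);im[:,:424]=a;im[:564,424:]=b
cv2.imwrite("pics/crop8.png",im[:,:,::-1])
E
```

```text
t: 14.37
eef_pos: [0.5156, 0.1726, 0.3602]
tool_rot: [-0.001, 0.78, 0.626, 0.001]
contact_force: [-0.4, 0.4, -2.5]
gripper_width: 0.181
from [0.52 0.17 0.36] shift [ -3.05   4.16 135.16] turn [-0.04 -0.11  0.26]
```

View pics/crop8.png

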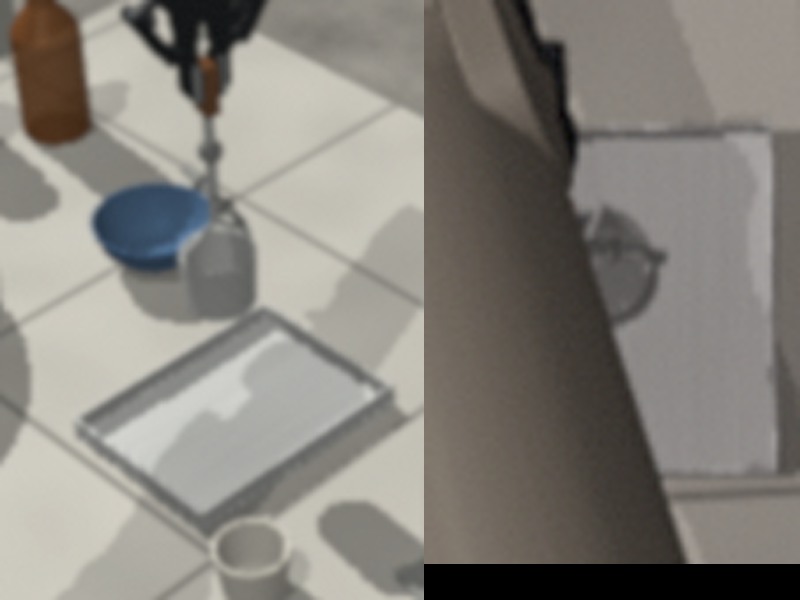

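```bash
python3 - <<'E'
from go import *
s=cam("side");e=readout.get_obs()["eef_pos"]; 
for n,dz in(("handle",.009),("ball",-.054),("cuptop",-.159),("base",-.214)): print(n,proj(s,e+[0,0,dz]))
E
python3 -m handwheel '[[[-1,2,20],[0,0,0],1],[[-2,4,45],[0,0,0],1],[[-3,4,70],[0,0,0],1],[[-3,4,95],[0,0,0],1],[[-3,4,115],[0,0,0],1],[[-3,4,128],[0,0,0],1],[[-3,4,136],[0,0,0],1],[[-3,4,136],[0,0,0],1],[[-3,4,136],[0,0,0],1]]'; python3 f.py
```

```text
handle [208.66 154.15]
ball [209.94 172.27]
cuptop [211.94 200.52]
base [212.92 214.43]
t: 15.27
eef_pos: [0.5235, 0.1644, 0.2248]
tool_rot: [0.001, 0.782, 0.624, 0.001]
contact_force: [0.4, 0.3, -2.2]
gripper_width: 0.179
t 15.27 lean 0.1 Fx 0.30 Fy 0.36 Fz -2.23 My(tcp) 0.015 bar est hook xyz mm [-110.75  312.66  126.81]
```

Measured and predicted pixels agree within about 1 px, so the dipper is upright. Next I lower until contact.

```bash
for i in 1 2 3 4 5; do python3 -m handwheel '[[[0,0,0.7],[0,0,0],1],[[0,0,1.5],[0,0,0],1],[[0,0,1.5],[0,0,0],1],[[0,0,1.5],[0,0,0],1]]' | grep -E "eef|force"; done
```

```text
eef_pos: [0.523, 0.1654, 0.2235]
contact_force: [0.2, -0.6, -2.4]
eef_pos: [0.5226, 0.1653, 0.2214]
contact_force: [0.7, -0.4, -1.5]
eef_pos: [0.5226, 0.1653, 0.2198]
contact_force: [-0.2, -1.0, -2.6]
eef_pos: [0.5226, 0.1652, 0.2184]
contact_force: [-0.3, 0.5, -2.1]
eef_pos: [0.5229, 0.1652, 0.2172]
contact_force: [0.5, -0.1, 0.8]
```

```bash
python3 -m handwheel '[[[0,0,0.5],[0,0,0],1],[[0,0,0.5],[0,0,0],1],[[0,0,0.5],[0,0,0],0.65],[[0,0,0.5],[0,0,0],0.6],[[0,0,0.5],[0,0,0],0.5],[[0,0,0.5],[0,0,0],0.3],[[0,0,0.5],[0,0,0],0],[[0,0,0.5],[0,0,0],-0.4],[[0,0,0.5],[0,0,0],-0.4],[[0,0,0.5],[0,0,0],-0.4]]' 20
python3 -m handwheel '[[[0,0,-10],[0,0,0],-0.4],[[0,0,-30],[0,0,0],-0.4],[[0,0,-60],[0,0,0],-0.4],[[0,0,-95],[0,0,0],-0.4],[[0,0,-130],[0,0,0],-0.4],[[0,0,-165],[0,0,0],-0.4],[[0,0,-165],[0,0,0],-0.4],[[0,0,-165],[0,0,0],-0.4]]'
python3 - <<'E'
from go import *
s=cam("side");t=cam("top"); 
a=cv2.resize(s[0]["frame"][130:300,150:270],(424,600),interpolation=cv2.INTER_CUBIC);b=cv2.resize(t[0]["frame"][170:290,180:260],(376,564),interpolation=cv2.INTER_CUBIC)
im=np.zeros((600,800,3),np.uint8);im[:,:424]=a;im[:564,424:]=b
cv2.imwrite("pics/crop9.png",im[:,:,::-1])
for n,z in(("handle",.226),("ball",.163),("base",.003)): print(n,(proj(s,[.523,.165,z])-[150,130])*3.53,(proj(t,[.523,.165,z])-[180,170])*4.7+[424,0])
for r in viewer.outline_of(t[0],"tray")[:1]:
    P=np.array([atz(t,*x,0.022)[:2] for x in np.argwhere(r["mask"])[:,::-1]],np.float32); print(cv2.minAreaRect(P))
E
```

```text
t: 17.77
eef_pos: [0.5226, 0.1653, 0.2164]
tool_rot: [0.001, 0.781, 0.624, 0.001]
contact_force: [-0.1, 0.1, -0.5]
gripper_width: 0.699
t: 18.43
eef_pos: [0.5235, 0.1654, 0.3842]
tool_rot: [0.001, 0.781, 0.624, 0.003]
contact_force: [0.1, -0.1, -1.3]
gripper_width: 0.697
handle [224.54 226.58] [598.95 237.31]
ball [228.39 283.68] [614.52 256.29]
base [237.4  417.12] [647.69 296.73]
((0.5183794498443604, 0.14261162281036377), (0.13169416785240173, 0.24095459282398224), 89.4237289428711)
```

View pics/crop9.png

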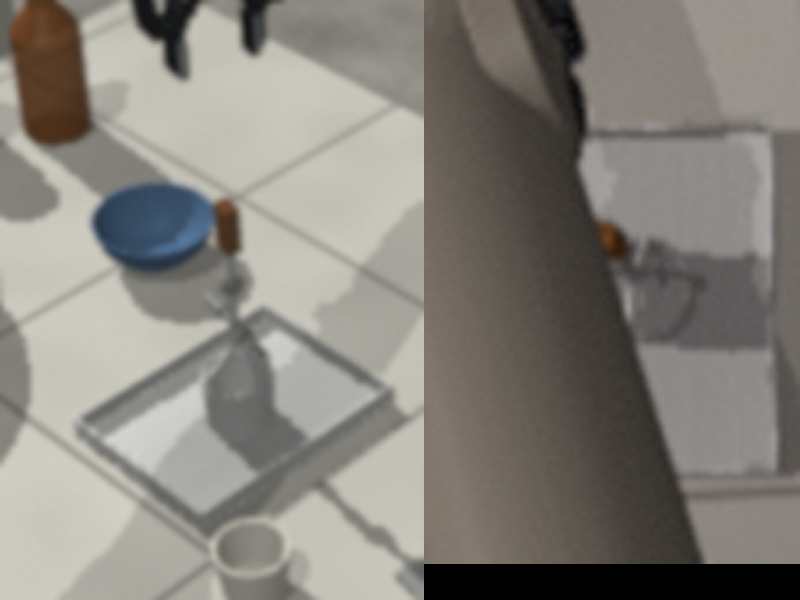

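The dipper stands in the tray. In the crop its handle is at (227,226), its ball at (230,287) and its base near (237,435); the model for upright puts the first two at (225,227) and (228,284). The gripper is well clear above. Handing in.

```bash
python3 -c "
from station import bot
print(bot.hand_in())"
```

```text
the job is handed in; nothing more can be done
None
```

The dipper stands upright near the middle of the tray, released, and the job is handed in; the interface gave no verdict. It took about 18.5 s of the 67 s.

- **Leaning back:** I gripped the handle from above, closing along the hook's x. I leant it about the crossbar in small steps to 23.6°. The side picture showed the keeper shifted about its full 10.5 mm, and the force rose with the next small increment.
- **Lifting out:** I raised the bar about 19 mm with the keeper held home, moved it about 94 mm forward, then set the dipper upright and carried it to the tray. The highest wrist force reading was about 8 N.
- **Placing:** I lowered it until it touched the tray floor, opened the gripper and withdrew about 165 mm straight up.

**Last checks:**
- **Upright and position:** in the side picture the handle and ball were within about 1 px of where an upright dipper should show. The base is about 4 mm from the tray centre in x and y, going by the gripper's position at release.
- **Tray:** the last network measurement of the tray disagreed, because the arm hid part of it (132 mm wide instead of 180). It looks unmoved and flat in the pictures.
- **Bystanders:** I did not measure them again. The bowl and the cup in view looked unmoved, and the arm met no unexpected forces.

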